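# Dock the sample carrier and take a dip reading

### The arm

A 6-joint arm with a two-finger parallel gripper is mounted at the origin on the work surface. World frame = base frame: x ahead of the robot, y to its left, z up, the work surface at z = 0. Lengths are in mm, angles in degrees, forces in N, time in s.
With the tool pointing down it reaches from about 275 to 825 mm from the base axis. Payload 5.2 kg.
Tool frame: the origin (TCP) lies midway between the tips of the shut fingers; the grasp point (between the pads) lies 19 mm behind it; z points along the fingers, y is the line along which they close (so a half turn about z gives the same grasp; the last joint's range is limited). The gripper opens to 93 mm and grips with 3 to 60 N. Pads are 15 mm wide; open, the fingers measure 128 mm over their backs; the gripper's body (75 mm by 188 mm) begins 65 mm behind the grasp point.
Start: joints at [-86.219, 14.817, 87.949, -0, 77.235, -11.62], TCP at [146.087, -530.249, 218.653] pointing down, gripper open.
Joint ranges: [-179.93, 179.93], [-52.35, 119.4], [10.71, 147.94], [-69.91, 249.91], [12.55, 155.21], [-178.61, 178.61]. Speed limits (degrees/s): [147.25, 147.25, 180, 180, 180, 180].

### API

Orientations are given as a 3x3 rotation matrix whose columns are the frame's x, y, z axes.
In Python, from bench import env gives the robot as it stands. Calls block until the motion is done:
- env.move_pose(position, orientation): joint-space move of the TCP to a pose.
- env.movel(position, rotation=None, max_speed=150, contact_N=None): straight line of the TCP; rotation=None keeps the orientation; max_speed is the mean speed in mm/s. With contact_N (N) it stops when the force on the tool has changed by that much, and returns True; else False.
- env.movej(angles): joint-space move.
- env.move_gripper(opening, grasp_force=None): finger opening in mm; grasp_force is the grip in N (None keeps the last); returns when the fingers have stopped.
- env.wait(seconds).
- env.solve_ik(position, orientation): joint angles nearest the present ones, or None.
- env.get_image(name): name is "scene" or "side" or "wrist"; returns a dict with "img" (420x560x3 uint8, red, green, blue), "camera_matrix" (3x3 intrinsics, pixels), "xyz" and "orientation" of the camera in the world; the wrist camera has in their place "tool_from_camera" (4x4, takes a point from camera to tool coordinates, whose origin is the TCP and whose axes are the flange's). Camera axes: x right, y down, z forward; pixel columns grow to the right and rows downward; lengths in mm; the calibration is good to about 2 mm. A picture is of the moment at which its call begins: read the wrist's pose just before it. There is no depth.
A pose or a line that the arm cannot do raises env.Unreachable and nothing moves.
- env.finish_job(): hands the job in; it is judged then, once.
Readings, each from a call of its own:
- env.get_t(): time.
- env.get_qpos(): joint angles.
- env.get_qd(): joint speeds.
- env.get_tau(): joint torques, N m.
- env.get_eef_pos(): TCP position.
- env.get_tool_rot(): TCP orientation.
- env.get_ft_force(): force on the tool from outside, world axes, zero at the start.
- env.get_ft_torque(): the same for the moment, N m.
- env.get_gripper_width(): finger opening in mm.
- env.get_gripper_force(): force on a finger pad.
Only numpy, scipy, OpenCV 4.12 (cv2) and the standard library are available. Lean on these libraries where they do the work, as an engineer would, in place of code of your own. Each camera call takes 0.05 s, during which the arm holds its last target. There are 200 camera calls.

### The job

Slide the yellow two-cup sample carrier along the bench, without lifting it, fully home into the slot of the measuring dock. Then take the blue-handled probe from its fork stand, dip its steel tip well into the cup with the orange band (about half the cup's depth) for about a second without pressing on the cup, and keep it out of the green-banded cup. Finally hang the probe back upright by its collar in the fork and let go, leaving the carrier home with both cups standing in it and the other things on the bench where they are.

Things in the scene. Friction and masses are not known exactly. Their poses are not given: they have to be found in the camera images.
- dock: White unit with a blue top panel and an aluminium slot in front, fixed to the bench. Origin: on the bench where the carrier's origin is when fully home; x points into the slot (away from the robot), y left, z up. The slot has no floor: the carrier slides on the bench until it meets the back stop, the unit's front face at x = +50 mm (unit 50 mm high, 172 mm wide, ends at x = +120 mm).
- slot_mouth (a point): Bench point in the middle of the slot's mouth, at dock x = -45 mm. From here inwards rails 24 mm high stand 144 mm apart (2 mm play each side of the carrier); outwards they flare over 38 mm to about 168 mm. Slab and rails are slick. From 10 mm inside, lips on the rails, 19 mm over the bench and 5 mm thick, reach 11 mm inwards over the carrier's edges, so it can only be slid in.
- carrier: Loose yellow slab 100 (x) x 140 (y) x 16 mm, about 0.45 kg, lying on the bench before the slot, its front edge (+x) towards it, up to 7 mm off line and 7 degrees askew. Origin: centre of its underside; x towards the slot, z up. Two round pockets 8 mm deep at x = +8, y = +33 and -33 mm each hold a cup. It slides with a few newtons.
- push_plate (a point): Centre of the rear face of the black push plate that stands along the carrier's rear edge (carrier x = -50 mm, 33 mm over the bench): 10 mm thick, 130 mm wide, from the slab's top to 50 mm over the bench.
- cup_orange: White round cup with an ORANGE band and rim, open at the top, standing loosely in one pocket of the carrier (left or right varies): 50 mm outside, 44 mm inside diameter, 62 mm high, floor 5 mm thick, 80 g. Origin: centre of its underside (8 mm over the bench), z up.
- orange_mouth (a point): Centre of the orange cup's mouth, at rim height (70 mm over the bench).
- cup_green: The same cup with a GREEN band and rim, in the other pocket. Origin: centre of its underside.
- green_mouth (a point): Centre of the green cup's mouth, at rim height.
- probe: Cordless probe hanging upright in the fork of the stand, 146 mm long, about 120 g, round all over. Origin: on its axis at the underside of its black collar (36 mm diameter, 6 mm thick); z up along the axis. Above the collar a blue handle, 22 mm diameter, 60 mm long (z = 6 to 66 mm), to be gripped; below it a steel shaft, 12 mm diameter, 80 mm long with a round end.
- probe_tip (a point): Lower end of the probe's steel shaft (80 mm below the probe's origin).
- stand: Fork stand fixed to the bench, left or right of the dock: white base 115 x 90 x 12 mm, an aluminium post at x = +45 mm, and at its top a horizontal fork. Origin: on the bench under the probe's place; x points from the fork's open end to the post, z up.
- fork (a point): Probe's place in the fork, at the height of the tines' top face (105 mm over the bench): the underside of the collar rests here. Two tines, 12 mm wide and 8 mm thick, along the stand's x from -27 mm, leave a gap of 20 mm, closed at x = +12 mm; nothing stands above them.
- spares: Grey tray, 120 x 100 x 30 mm, with three plain white spare cups upside down (54 mm high), fixed to the bench across the bench from the stand. Origin: centre of its underside.
- wash_bottle: White bottle with a red cap, 60 mm diameter, 160 mm high, bystander. Origin: centre of its underside.
- jar: Amber jar with a black lid, 54 mm diameter, 60 mm high, beside the dock, bystander. Origin: centre of its underside.
- dish: White bowl, 64 mm diameter, 25 mm high, beside the dock, bystander. Origin: centre of its underside.
- pen: Orange pen, 150 mm long, lying on the bench nearer the robot than the stand, bystander. Origin: underside of its middle.
- mouse: Black computer mouse, 100 x 58 x 32 mm, bystander. Origin: centre of its underside.
- weight: Brass weight, 32 mm diameter, 44 mm high, bystander. Origin: centre of its underside.
Things that resemble listed ones, but are neither listed nor needed, are in the scene too. What is meant by the probe is not red or white, and is the larger of those in its own colour.

How it is judged:
By the outcome, as a careful person would: the job done as asked, in the order asked, and still so for the second after the job is handed in, with the robot touching nothing.
It also fails if it takes over 61 s, if anything falls off the work surface, if the arm or the gripper's body presses on something with over 40 N, if the wrist force passes 120 N, or if a joint passes its speed limit or range.

## Working session

There is one attempt and no reset: what is moved stays moved. The work goes in short steps, each a Python script; the robot and the scene stay as the last script left them, time stands still between calls to the robot, and variables do not carry over. Pictures are saved under pics/ and viewed, at most 10 in all, crops included, and the job is handed in when it is done.

```bash
mkdir -p pics; ls; cat > h.py <<'E'
import numpy as np, cv2
from bench import env
def shot(name, save=None):
    p=np.array(env.get_eef_pos()); R=np.array(env.get_tool_rot())
    d=env.get_image(name); K=np.array(d["camera_matrix"])
    if "tool_from_camera" in d:
        T=np.array(d["tool_from_camera"]); C=p+R@T[:3,3]; Rc=R@T[:3,:3]
    else: C=np.array(d["xyz"]); Rc=np.array(d["orientation"])
    if save: cv2.imwrite(f"pics/{save}.png", d["img"][:,:,::-1])
    return dict(img=d["img"],K=K,C=C,R=Rc)
def ray(s,uv):
    v=s["R"]@np.linalg.inv(s["K"])@np.array([uv[0],uv[1],1.]); return v/np.linalg.norm(v)
def onz(s,uv,z):
    v=ray(s,uv); return s["C"]+v*(z-s["C"][2])/v[2]
def cross(s1,u1,s2,u2):
    a,b=ray(s1,u1),ray(s2,u2)
    A=np.stack([a,-b],1); t=np.linalg.lstsq(A,s2["C"]-s1["C"],rcond=None)[0]
    p,q=s1["C"]+a*t[0],s2["C"]+b*t[1]; return (p+q)/2,np.linalg.norm(p-q)
def proj(s,P):
    c=s["K"]@(s["R"].T@(np.array(P,float)-s["C"])); return c[:2]/c[2]
def down(yaw):  # tool z down; tool y axis at angle yaw in the bench plane
    y=np.array([np.cos(np.radians(yaw)),np.sin(np.radians(yaw)),0]); z=np.array([0,0,-1.])
    return np.stack([np.cross(y,z),y,z],1)
def blobs(s,lo,hi,amin=30):
    hsv=cv2.cvtColor(s["img"],cv2.COLOR_RGB2HSV); m=cv2.inRange(hsv,np.array(lo),np.array(hi))
    n,l,st,c=cv2.connectedComponentsWithStats(m)
    return m,[(st[i].tolist(),c[i].round(1).tolist(),l==i) for i in range(1,n) if st[i][4]>=amin]
E
python3 - <<'E'
from h import *
a=shot("scene","scene0"); b=shot("side","side0")
np.set_printoptions(precision=3,suppress=True)
for s in(a,b): print(s["C"],s["R"],s["K"])
print(env.get_tool_rot(), env.get_t())
d=env.get_image("wrist"); print(d["tool_from_camera"])
E
```

```text
pics
[1218.776  651.44   695.667] [[-0.644  0.427 -0.635]
 [ 0.765  0.338 -0.549]
 [-0.019 -0.839 -0.544]] [[410.807   0.    276.458]
 [  0.    410.807 208.084]
 [  0.      0.      1.   ]]
[ 308.493 1115.479  932.071] [[-0.977 -0.144  0.155]
 [-0.21   0.587 -0.782]
 [ 0.022 -0.797 -0.604]] [[514.274   0.    278.098]
 [  0.    514.274 203.404]
 [  0.      0.      1.   ]]
[[ 0.964  0.266 -0.   ]
 [ 0.266 -0.964  0.002]
 [ 0.    -0.002 -1.   ]] 0.1
[[  -0.      -0.968   -0.251   69.42 ]
 [   1.       0.      -0.001   -0.77 ]
 [   0.001   -0.251    0.968 -165.523]
 [   0.       0.       0.       1.   ]]
```

View pics/scene0.png

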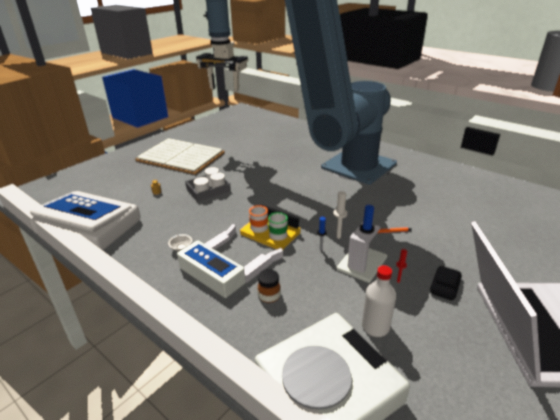

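View pics/side0.png

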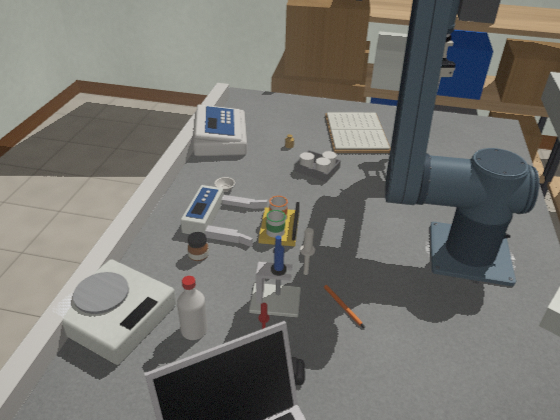

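Scene: the dock is at (212,262), the carrier at (270,232), the orange cup at (259,219) and the green cup at (278,226). Probe look-alikes: large blue in the fork at (368,218), small blue at (322,227), white at (341,208), red at (402,262). The large blue one fits, being blue and the larger of the two blues, and it hangs in the fork stand. In the side view it is at (278,252). I'll locate these roughly, then look from the wrist.

```bash
python3 - <<'E'
from h import *
np.set_printoptions(precision=1,suppress=True)
a=shot("scene"); b=shot("side")
for n,s in(("scene",a),("side",b)):
    print(n,"blue",[(x[0],x[1]) for x in blobs(s,(105,130,40),(125,255,255),25)[1]])
    print(n,"yellow",[(x[0],x[1]) for x in blobs(s,(20,150,90),(32,255,255),25)[1]])
    print(n,"orange",[(x[0],x[1]) for x in blobs(s,(5,90,90),(17,255,255),25)[1]])
    print(n,"green",[(x[0],x[1]) for x in blobs(s,(45,80,40),(85,255,255),25)[1]])
for n,u,v in(("probe",(368,218),(278,252)),("orange",(259,212),(278,204)),("green",(278,218),(276,217))):print(n,cross(a,u,b,v))
print("dock panel",onz(a,(211,263),50),onz(b,(203,201),50))
img=np.hstack([cv2.resize(a["img"][170:290,300:420],(480,480),interpolation=cv2.INTER_CUBIC)])
cv2.imwrite("pics/crop.png",img[:,:,::-1])
E
```

```text
scene blue [([103, 70, 64, 57, 2720], [135.7, 96.9]), ([48, 198, 69, 21, 555], [83.3, 208.0]), ([362, 205, 12, 26, 214], [368.0, 217.4]), ([319, 216, 7, 18, 100], [321.8, 224.7]), ([186, 245, 49, 31, 382], [209.1, 259.8])]
scene yellow [([240, 223, 60, 26, 596], [269.7, 236.3])]
scene orange [([233, 0, 33, 3, 76], [249.6, 0.8]), ([229, 12, 66, 45, 944], [261.4, 40.9]), ([46, 34, 165, 49, 1766], [124.3, 56.9]), ([0, 54, 36, 32, 662], [13.2, 69.0]), ([150, 60, 43, 12, 132], [171.5, 64.5]), ([228, 93, 70, 24, 447], [264.8, 105.1]), ([90, 97, 134, 54, 1403], [154.9, 123.4]), ([136, 151, 88, 23, 227], [180.9, 164.6]), ([249, 204, 19, 13, 123], [258.1, 210.3]), ([249, 216, 19, 12, 134], [258.3, 222.3]), ([378, 227, 31, 6, 147], [393.3, 229.7]), ([22, 239, 24, 52, 112], [34.2, 267.9])]
scene green [([268, 212, 21, 10, 63], [278.2, 215.5]), ([269, 225, 19, 9, 100], [277.5, 229.9])]
side blue [([437, 30, 56, 69, 2615], [466.8, 64.5]), ([371, 98, 27, 7, 126], [383.7, 101.1]), ([276, 253, 6, 18, 51], [278.1, 261.8])]
side yellow [([282, 229, 7, 15, 37], [285.3, 236.5])]
side orange [([272, 0, 137, 102, 6816], [327.2, 50.5]), ([456, 20, 104, 18, 488], [501.3, 29.2]), ([521, 40, 39, 9, 106], [545.0, 43.2]), ([436, 58, 111, 59, 1930], [507.4, 93.9]), ([0, 80, 206, 67, 2323], [97.4, 102.7]), ([333, 146, 57, 7, 125], [362.5, 150.6]), ([532, 146, 19, 16, 40], [538.1, 151.9]), ([551, 190, 9, 22, 54], [556.4, 200.1]), ([269, 196, 19, 11, 59], [277.9, 201.2]), ([191, 244, 17, 11, 91], [199.3, 249.8]), ([324, 285, 38, 41, 246], [342.8, 304.8])]
side green [([266, 223, 19, 9, 93], [275.4, 227.7])]
probe (array([471.6, 287.2, 148.6]), np.float64(14.317816868342534))
orange (array([530.2,  -7.3,  65.4]), np.float64(2.938916803916284))
green (array([522.5,  54.9,  68.1]), np.float64(1.925962318621523))
dock panel [749.   33.3  50. ] [744.2  12.5  50. ]
```

View pics/crop.png

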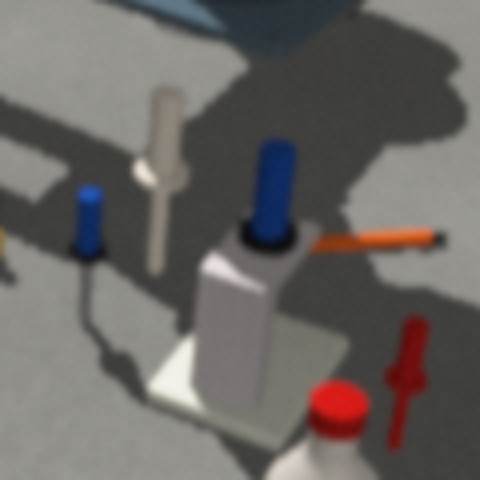

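The crop confirms it: the large blue handle with the black collar at crop (270,190) hangs in the white stand's fork, and the small blue one at crop (90,220) is clearly thinner. Next are wrist views of the dock, carrier and stand.

```bash
python3 - <<'E'
from h import *
import pickle
np.set_printoptions(precision=1,suppress=True)
R=down(-90)
env.move_pose([600,40,330],R); w1=shot("wrist","w1")
env.move_pose([500,230,330],R); w2=shot("wrist","w2")
pickle.dump((w1,w2),open("w.pkl","wb")); print(w1["K"],w1["C"],w2["C"],env.get_t(),env.get_qpos())
E
```

```text
[[318.4   0.  284. ]
 [  0.  318.4 208.9]
 [  0.    0.    1. ]] [669.3  39.7 495.3] [569.8 229.9 495.6] 3.825 [ 13.   12.1  76.2  -0.   91.7 103. ]
```

View pics/w1.png

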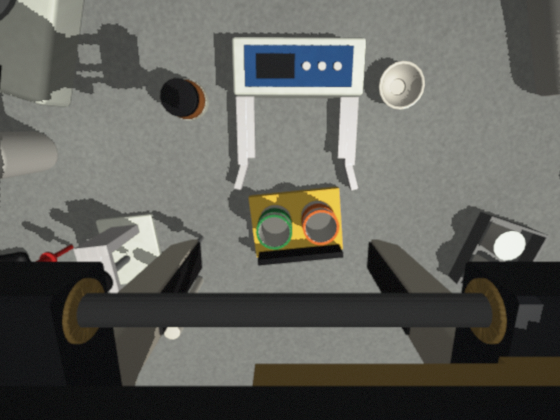

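View pics/w2.png

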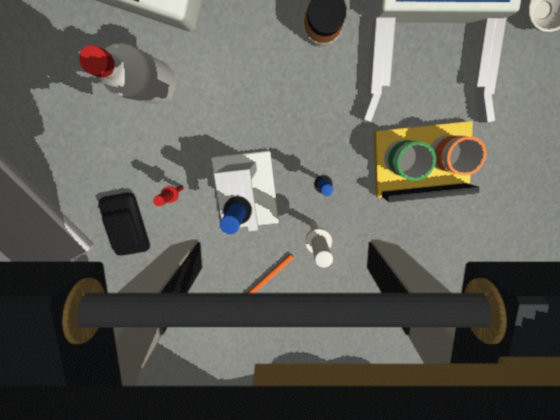

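w1: the dock panel spans (244,45)–(357,88), with rails running down to y≈188. The carrier is at (297,222), green cup left (274,229), orange cup right (320,225). w2: the large blue handle's top is at (230,226) with its collar at (238,208), small blue at (324,186), white at (321,248). Now measuring.

```bash
cat > meas.py <<'E'
from h import *
def rect(s,lo,hi,z,win):
    m,_=blobs(s,lo,hi); x0,y0,x1,y1=win; k=np.zeros_like(m); k[y0:y1,x0:x1]=m[y0:y1,x0:x1]
    k=cv2.morphologyEx(k,cv2.MORPH_CLOSE,np.ones((9,9),np.uint8))
    c=max(cv2.findContours(k,cv2.RETR_EXTERNAL,cv2.CHAIN_APPROX_NONE)[0],key=cv2.contourArea)
    P=np.array([onz(s,p[0],z)[:2] for p in c],np.float32)
    return cv2.minAreaRect(P),P
def ring(s,lo,hi,z,win,top=True):
    m,_=blobs(s,lo,hi); x0,y0,x1,y1=win; k=np.zeros_like(m); k[y0:y1,x0:x1]=m[y0:y1,x0:x1]
    c=np.vstack(cv2.findContours(k,cv2.RETR_EXTERNAL,cv2.CHAIN_APPROX_NONE)[0])
    P=np.array([onz(s,p[0],z)[:2] for p in c],np.float32)
    return cv2.fitEllipse(cv2.convexHull(P))
BLUE=((100,120,40),(125,255,255)); YEL=((20,130,70),(33,255,255)); ORA=((3,110,90),(17,255,255)); GRN=((45,60,40),(85,255,255))
E
python3 - <<'E'
from meas import *
import pickle; np.set_printoptions(precision=1,suppress=True)
w1,w2=pickle.load(open("w.pkl","rb"))
print("panel",rect(w1,*BLUE,50,(220,30,380,100))[0])
print("yellow w1",rect(w1,*YEL,16,(230,170,360,270))[0]); print("yellow w2",rect(w2,*YEL,16,(360,110,500,210))[0])
for n,c,wa,wb in(("or",ORA,(300,195,345,250),(438,130,490,180)),("gr",GRN,(254,200,296,255),(388,135,440,185))):
    print(n,ring(w1,*c,70,wa),ring(w2,*c,70,wb))
# unit white front face edges / rails
g=cv2.cvtColor(w1["img"],cv2.COLOR_RGB2HSV)
for y in(110,125,140,150): 
    r=(g[y,:,2].astype(int)); print(y,"".join("#" if v>190 else "." for v in r[225:370]))
s=w2
m,bl=blobs(s,*BLUE,20); print([(b[0],b[1]) for b in bl])
a=shot("scene"); b=shot("side")
# height of the probe handle top: w2 vs scene
print("top",cross(w2,(229,228),a,(369,207)),"small blue",cross(w2,(324,190),a,(322,217)),"white",cross(w2,(323,259),a,(342,193)))
c=cv2.resize(w2["img"][140:280,180:350],None,fx=4,fy=4,interpolation=cv2.INTER_CUBIC); cv2.imwrite("pics/w2c.png",c[:,:,::-1])
E
```

```text
panel ((744.6798095703125, 21.80835723876953), (137.81996154785156, 46.67277908325195), 89.91594696044922)
yellow w1 ((522.8534545898438, 21.768718719482422), (101.06227111816406, 139.93003845214844), 5.8579792976379395)
yellow w2 ((521.833740234375, 23.805622100830078), (99.16354370117188, 142.7214813232422), 6.233980655670166)
or ((534.7803344726562, -10.040651321411133), (51.1512451171875, 59.99360275268555), 100.8748779296875) ((533.3751220703125, -4.613290786743164), (52.677120208740234, 65.46177673339844), 168.52395629882812)
gr ((529.50439453125, 54.03460693359375), (49.891761779785156, 61.511505126953125), 86.00882720947266) ((526.5698852539062, 60.13087463378906), (51.10612487792969, 65.0321273803711), 166.61732482910156)
110 ............#################.......................................................................................#################............
125 .............################......................................................................................#################.............
140 .............#################....................................................................................#################..............
150 .............#################....................................................................................#################..............
[([398, 0, 111, 1, 111], [453.0, 0.0]), ([318, 179, 15, 17, 182], [324.9, 187.0]), ([220, 203, 26, 31, 551], [232.7, 218.1])]
top (array([464.7, 288.4, 169.3]), np.float64(2.262737800985939)) small blue (array([494.9, 179.5, 110.3]), np.float64(3.5753440187492926)) white (array([418. , 184.4, 146.7]), np.float64(0.5822326504988037))
```

View pics/w2c.png

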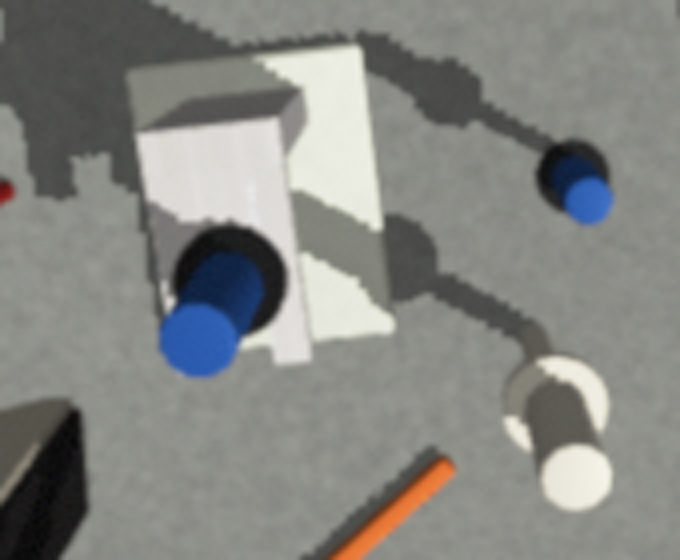

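The stand, fork and handle are clear: handle top at crop (199,340), collar at (230,278), tines running down to (310,360). Computing the fork and dock axes, then pushing.

```bash
python3 - <<'E'
from meas import *
import pickle; np.set_printoptions(precision=1,suppress=True)
w1,w2=pickle.load(open("w.pkl","rb"))
f=lambda u,v:(180+u/4,140+v/4)
print("handle top",onz(w2,f(199,340),171),"collar top",onz(w2,f(230,278),111))
for p in((138,130),(280,115),(310,360),(283,362)): print("stand top",onz(w2,f(*p),105))
for y in(110,125,140,150):
    r=w1["img"][y].max(1)>190; i=np.where(r[225:370])[0]+225; L=i[i<300];Rr=i[i>300]
    print("rail",[onz(w1,(u,y),24)[:2] for u in(L[0],L[-1],Rr[0],Rr[-1])])
col=w1["img"][:,300].astype(int); print("front col300",[(y,col[y].tolist()) for y in range(86,102)])
print("fronts",onz(w1,(300,95),50),onz(w1,(242,188),24),onz(w1,(353,187),24))
R=down(-90)
env.move_gripper(60)
env.move_pose([415,22,120],R); env.movel([415,22,22])
hit=env.movel([560,22,22],max_speed=55,contact_N=14)
print(hit,env.get_eef_pos(),env.get_ft_force(),env.get_t()); shot("wrist","p1"); shot("side","p1s")
E
```

```text
handle top [467.9 288.1 171. ] collar top [469.3 288.3 111. ]
stand top [514.8 315.7 105. ]
stand top [519.4 271.9 105. ]
stand top [440.4 264.4 105. ]
stand top [439.7 273.1 105. ]
rail [array([691.3, 106.7]), array([691.3,  84.1]), array([691.1, -40.4]), array([691.1, -63.1])]
rail [array([670.8, 106.1]), array([670.8,  84.6]), array([670.6, -39.9]), array([670.6, -62.8])]
rail [array([649.8, 106.9]), array([649.7,  83.7]), array([649.6, -39.4]), array([649.6, -62.5])]
rail [array([635.5, 107.4]), array([635.5,  84. ]), array([635.3, -40. ]), array([635.3, -63.3])]
front col300 [(86, [92, 114, 140]), (87, [194, 200, 194]), (88, [230, 233, 222]), (89, [233, 235, 224]), (90, [233, 235, 224]), (91, [233, 235, 224]), (92, [228, 230, 219]), (93, [219, 221, 206]), (94, [185, 189, 174]), (95, [143, 145, 134]), (96, [119, 122, 112]), (97, [119, 121, 113]), (98, [130, 133, 125]), (99, [139, 139, 134]), (100, [138, 138, 133]), (101, [136, 136, 131])]
fronts [708.9  19.   50. ] [579.1 103.5  24. ] [580.5 -63.3  24. ]
False [559.9  22.   22. ] [-2.2 -0.2 -0.7] 9.4167
```

View pics/p1.png

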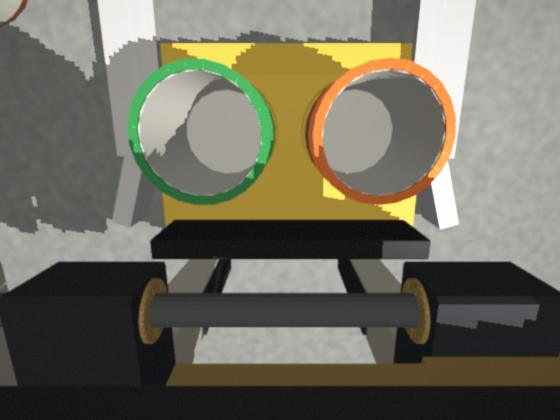

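p1: the carrier is square to the slot between the flared rails (slab edges at x=162 and 413), both cups standing, with only about 2 N of push. Pushing it home to contact.

```bash
python3 - <<'E'
from meas import *
np.set_printoptions(precision=2,suppress=True)
hit=env.movel([594,22,22],max_speed=45,contact_N=14); print(hit,env.get_eef_pos(),env.get_ft_force())
hit=env.movel([612,22,22],max_speed=20,contact_N=14); print(hit,env.get_eef_pos(),env.get_ft_force(),env.get_t())
s=shot("wrist","p2")
import pickle; pickle.dump(s,open("p2.pkl","wb"))
E
```

```text
False [594.61  21.9   22.22] [ 0.75 -1.19 -0.05]
True [599.4   22.5   20.73] [0.54 0.4  0.21] 10.9833
```

View pics/p2.png

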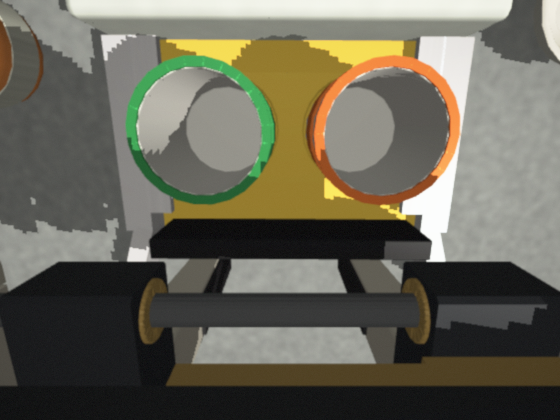

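p2: the slab's front edge runs under the dock's front face at y≈38, so contact came close to home. One gentle re-push to confirm, then I'll back off and look.

```bash
python3 - <<'E'
from meas import *
np.set_printoptions(precision=2,suppress=True)
hit=env.movel([612,22,22],max_speed=15,contact_N=20); print(hit,env.get_eef_pos(),env.get_ft_force(),env.get_t())
env.wait(.2); print(env.get_eef_pos(),env.get_ft_force())
x=env.get_eef_pos()
env.movel([x[0]-25,22,22]); env.movel([x[0]-40,22,180],max_speed=250)
env.move_pose([560,60,330],down(-90)); s=shot("wrist","p3")
print("yel",rect(s,*YEL,16,(150,0,450,260))[0])
for n,c in(("or",ORA),("gr",GRN)):
    for b in blobs(s,*c,60)[1]: print(n,b[0],b[1],onz(s,(b[0][0]+b[0][2]/2,b[0][1]+b[0][3]/2),70))
print(env.get_t()); import pickle; pickle.dump(s,open("p3.pkl","wb"))
E
```

```text
True [599.02  22.85  19.42] [-0.79 -0.35  0.16] 11.625
[598.76  22.9   19.08] [ 0.02 -0.21  0.23]
yel ((662.9296264648438, 23.910144805908203), (97.02835083007812, 138.65858459472656), 3.0532822608947754)
or [192, 48, 26, 40, 218] [209.8, 73.7] [697.18 158.58  70.  ]
or [319, 73, 44, 44, 505] [338.8, 95.6] [665.78 -10.24  70.  ]
gr [270, 73, 41, 43, 380] [290.5, 94.0] [666.37  53.16  70.  ]
13.6417
```

View pics/p3.png

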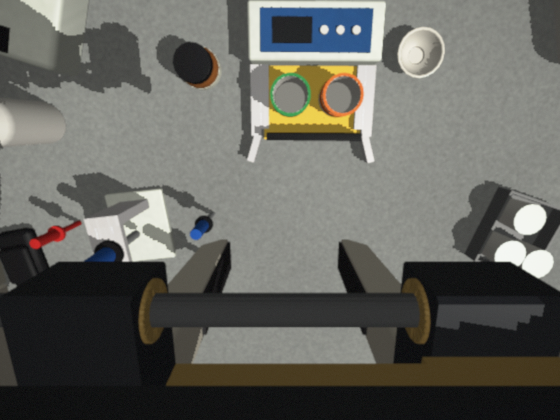

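p3: the carrier is in the slot with its front edge at the dock face (y≈65), both cups standing (291,94) and (342,95), and it looks square. Checking the residual gap numerically.

```bash
python3 - <<'E'
from meas import *
import pickle; np.set_printoptions(precision=1,suppress=True)
s=pickle.load(open("p3.pkl","rb"))
for c in(280,317,350):
    print(c,[(y,s["img"][y,c].tolist()) for y in range(50,72)])
for y in range(52,70): print(y,onz(s,(317,y),50)[0],onz(s,(317,y),16)[0])
for y in range(128,142): print(y,s["img"][y,315].tolist(),onz(s,(315,y),50)[0],onz(s,(315,y),16)[0])
E
```

```text
280 [(50, [51, 90, 141]), (51, [91, 114, 143]), (52, [197, 204, 197]), (53, [233, 235, 225]), (54, [235, 237, 226]), (55, [234, 236, 226]), (56, [233, 235, 225]), (57, [231, 233, 222]), (58, [224, 226, 214]), (59, [215, 218, 201]), (60, [183, 186, 171]), (61, [140, 143, 132]), (62, [121, 123, 114]), (63, [120, 122, 113]), (64, [130, 129, 113]), (65, [183, 161, 97]), (66, [226, 195, 82]), (67, [236, 206, 79]), (68, [236, 207, 79]), (69, [222, 187, 71]), (70, [203, 169, 65]), (71, [169, 141, 53])]
317 [(50, [47, 86, 137]), (51, [84, 106, 142]), (52, [197, 203, 197]), (53, [234, 236, 226]), (54, [237, 239, 229]), (55, [236, 238, 228]), (56, [236, 239, 228]), (57, [236, 238, 227]), (58, [230, 232, 222]), (59, [222, 224, 211]), (60, [192, 195, 180]), (61, [147, 149, 139]), (62, [124, 127, 118]), (63, [120, 122, 113]), (64, [106, 106, 94]), (65, [129, 117, 77]), (66, [141, 122, 60]), (67, [138, 114, 45]), (68, [137, 114, 44]), (69, [137, 113, 42]), (70, [137, 113, 42]), (71, [138, 114, 43])]
350 [(50, [48, 90, 140]), (51, [69, 101, 144]), (52, [157, 170, 176]), (53, [222, 225, 216]), (54, 
[... 1140 characters left out ...]
31275834
129 [136, 112, 41] 624.137240553414 623.7388366679928
130 [137, 114, 43] 622.8270874119428 622.3281542498995
131 [132, 110, 41] 621.5148976319582 620.9152789201136
132 [97, 80, 30] 620.2006664608217 619.5002055613222
133 [50, 46, 34] 618.8843891310955 618.0829290402779
134 [40, 39, 39] 617.5660608604855 616.6634442077363
135 [39, 39, 39] 616.2456768517831 615.2417458983947
136 [41, 41, 41] 614.9232322928065 613.817828930828
137 [40, 41, 40] 613.598722356343 612.3916881074272
138 [45, 44, 44] 612.2721422000901 610.9633182143349
139 [51, 50, 50] 610.943486966596 609.532714021383
140 [93, 94, 91] 609.6127517832009 608.0998702820275
141 [131, 132, 128] 608.279931761977 606.6647817332857
```

Front edge 709.5 and dock face 709.3, and the plate's rear edge puts the carrier origin at 659.5 against the dock's 659, so the carrier is home. Next is a near view of the probe, with its height from two views.

```bash
cat >> meas.py <<'E'
def top(s,uv0):  # centre of bright blue handle-top disc nearest uv0
    hsv=cv2.cvtColor(s["img"],cv2.COLOR_RGB2HSV); m,bl=blobs(s,(100,110,40),(125,255,255),60)
    b=min(bl,key=lambda b:np.hypot(b[1][0]-uv0[0],b[1][1]-uv0[1])); v=hsv[...,2][b[2]]
    t,_=cv2.threshold(v.reshape(-1,1),0,255,cv2.THRESH_OTSU)
    k=((hsv[...,2]>t)&b[2]).astype(np.uint8)
    c=max(cv2.findContours(k,cv2.RETR_EXTERNAL,cv2.CHAIN_APPROX_NONE)[0],key=cv2.contourArea)
    e=cv2.fitEllipse(cv2.convexHull(c)); return e,b[0],t
E
python3 - <<'E'
from meas import *
import pickle; np.set_printoptions(precision=1,suppress=True)
w1,w2=pickle.load(open("w.pkl","rb")); R=down(-90)
env.move_gripper(55)
env.move_pose([440,288,260],R); n1=shot("wrist","n1")
env.movel([470,310,260],max_speed=100); n2=shot("wrist","n2")
S=[(s,top(s,proj(s,(468.5,288.2,160)))) for s in(w2,n1,n2)]
for s,t in S: print(t,onz(s,t[0][0],171), proj(s,(468.5,288.2,171)))
print(cross(S[0][0],S[0][1][0][0],S[1][0],S[1][1][0][0]),cross(S[1][0],S[1][1][0][0],S[2][0],S[2][1][0][0]),env.get_t())
E
```

```text
(((229.30746459960938, 224.57867431640625), (17.6759033203125, 19.377315521240234), 97.94520568847656), [220, 203, 26, 31, 555], 124.0) [468.3 288.5 171. ] [229.6 224.4]
(((283.4830017089844, 179.89230346679688), (24.388076782226562, 25.346336364746094), 70.34083557128906), [270, 160, 28, 33, 689], 133.0) [468.2 288.9 171. ] [284.3 179.5]
(((309.6229553222656, 214.7781219482422), (23.18938636779785, 24.46058464050293), 54.948272705078125), [295, 189, 27, 38, 786], 134.0) [468.2 289.1 171. ] [310.8 214.5]
(array([467.9, 288.9, 169.4]), np.float64(0.13614148868810483)) (array([468. , 289. , 169.9]), np.float64(0.1750980380127534)) 15.6583
```

```bash
python3 - <<'E'
from meas import *
np.set_printoptions(precision=2,suppress=True)
R=down(-90); P=(468.2,288.8)
env.movel([*P,200],R,max_speed=120)
print(env.movel([*P,126],max_speed=80,contact_N=8),env.get_eef_pos())
env.move_gripper(15,grasp_force=25); print(env.get_gripper_width(),env.get_gripper_force(),env.get_ft_force())
env.movel([*P,136],max_speed=30); env.movel([*P,226],max_speed=120)
print(env.get_gripper_width(),env.get_eef_pos(),env.get_ft_force(),env.get_t())
s=shot("wrist","g1"); b=shot("scene","g1s"); c=shot("side","g1d")
# where probe should appear: tip, handle top
e=np.array(env.get_eef_pos())
for n,q in(("wrist",s),("scene",b),("side",c)): print(n,proj(q,e+[0,0,-101]),proj(q,e+[0,0,-21]),proj(q,e+[0,0,45]))
big=np.hstack([cv2.resize(b["img"][120:270,310:440],None,fx=3,fy=3),cv2.resize(c["img"][150:300,220:350],None,fx=3,fy=3)])
cv2.imwrite("pics/g1c.png",big[:,:,::-1])
E
```

```text
False [468.67 288.96 126.56]
21.864066645694713 24.99593496322632 [-0.72 -0.73  1.3 ]
21.71559723971592 [467.68 288.61 225.15] [ 0.77 -0.09 -1.61] 19.4333
wrist [285.15 208.64] [285.48 241.06] [286.04 295.95]
scene [366.97 223.27] [370.48 194.75] [373.62 169.16]
side [278.23 263.78] [279.06 236.89] [279.8  212.88]
```

```bash
python3 - <<'E'
from meas import *
np.set_printoptions(precision=2,suppress=True)
R=down(-90); C=(666.8,-10.8)
env.move_pose([*C,228],R); 
s=shot("wrist","d1"); 
m,bl=blobs(s,*ORA,200); print([(b[0],onz(s,(b[0][0]+b[0][2]/2,b[0][1]+b[0][3]/2),70)) for b in bl],proj(s,(*C,70)),proj(s,(*C,127)))
print(env.get_eef_pos(),env.get_ft_force(),env.get_t())
E
```

```text
[([113, 130, 33, 46, 484], array([709.29, 147.3 ,  70.  ])), ([264, 166, 49, 52, 638], array([669.6 , -12.73,  70.  ]))] [286.63 194.64] [287.01 208.38]
[666.44  -9.01 228.26] [-0.42  0.67 -0.91] 20.9833
```

View pics/d1.png

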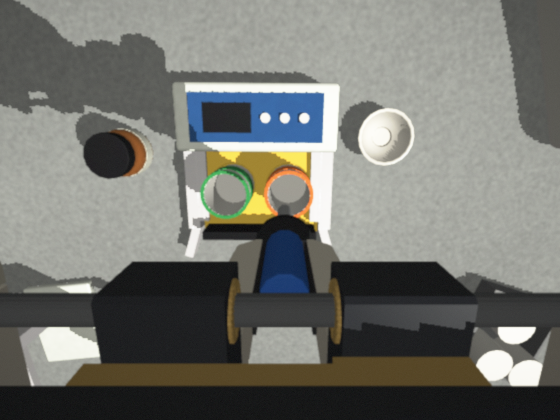

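d1: the probe is held upright over the orange cup, ring at (288,193), green ring at (227,193); carrier home. Dipping now.

```bash
python3 - <<'E'
from meas import *
np.set_printoptions(precision=2,suppress=True)
R=down(-90); C=(667.3,-11.3); P=(468.2,288.8)
env.movel([*C,228],R,max_speed=40); f0=np.array(env.get_ft_force())
hit=env.movel([*C,140],max_speed=70,contact_N=6)
print(hit,env.get_eef_pos()); 
for i in range(3): env.wait(.5); print(np.array(env.get_ft_force())-f0,env.get_eef_pos())
env.movel([*C,230],max_speed=90); print(env.get_t(),env.get_gripper_width())
env.move_pose([*P,232],R); env.wait(.4)
env.movel([*P,150],max_speed=80); env.wait(.2); print(env.get_eef_pos(),env.get_ft_force())
hit=env.movel([*P,126.5],max_speed=25,contact_N=6); env.wait(.3); print(hit,env.get_eef_pos(),env.get_ft_force(),env.get_t())
E
```

```text
False [667.7  -11.37 140.65]
[-0.8  -0.42  1.02] [667.3  -11.3  140.04]
[-0.89  0.13  0.01] [667.32 -11.3  139.99]
[-0.63  0.83 -0.03] [667.32 -11.28 140.02]
25.2917 21.645290383187486
[468.48 288.91 150.5 ] [-0.62 -0.43 -1.19]
False [468.23 288.82 126.61] [ 0.02 -0.85 -1.7 ] 29.8083
```

```bash
python3 - <<'E'
from meas import *
np.set_printoptions(precision=2,suppress=True)
P=(468.2,288.8)
hit=env.movel([*P,125],max_speed=10,contact_N=3); env.wait(.2); print(hit,env.get_eef_pos(),env.get_ft_force())
env.move_gripper(55); env.wait(.2); env.movel([*P,215],max_speed=100)
env.movel([440,288,260],max_speed=120); n1=shot("wrist","e1")
env.movel([470,310,260],max_speed=100); n2=shot("wrist")
S=[(s,top(s,proj(s,(468.5,288.2,160)))) for s in(n1,n2)]
for s,t in S: print(onz(s,t[0][0],171))
print(cross(S[0][0],S[0][1][0][0],S[1][0],S[1][1][0][0]))
env.move_pose([560,60,330],down(-90)); env.wait(.2); s=shot("wrist","e2")
for n,c in(("or",ORA),("gr",GRN)):
    for b in blobs(s,*c,60)[1]: print(n,b[0],onz(s,(b[0][0]+b[0][2]/2,b[0][1]+b[0][3]/2),70))
d=cv2.absdiff(s["img"],cv2.imread("pics/p3.png")[:,:,::-1].copy()).max(2); n,l,st,c=cv2.connectedComponentsWithStats((d>50).astype(np.uint8))
print([x.tolist() for x in st[1:] if x[4]>15]); print([(y,s["img"][y,280].tolist()) for y in range(62,68)])
d=cv2.absdiff(shot("side","e3")["img"],cv2.imread("pics/side0.png")[:,:,::-1].copy()).max(2); n,l,st,c=cv2.connectedComponentsWithStats((d>60).astype(np.uint8))
print([x.tolist() for x in st[1:] if x[4]>15],env.get_t())
E
```

```text
True [468.36 288.87 126.03] [-0.51 -0.74  5.05]
[468.31 289.65 171.  ]
[468.47 289.87 171.  ]
(array([468.  , 289.69, 169.25]), np.float64(0.08150571741642253))
or [192, 50, 28, 38, 210] [696.98 159.64  70.  ]
or [320, 74, 44, 44, 498] [665.67 -10.28  70.  ]
gr [272, 74, 40, 43, 382] [666.14  52.86  70.  ]
[[248, 0, 31, 60, 187], [280, 0, 88, 3, 172], [62, 5, 2, 11, 16], [260, 7, 114, 47, 612], [272, 16, 17, 27, 81], [290, 16, 21, 2, 30], [274, 19, 39, 25, 63], [320, 25, 7, 7, 25], [336, 25, 7, 7, 24], [352, 25, 8, 7, 24], [397, 27, 36, 28, 83], [8, 29, 5, 25, 81], [323, 29, 7, 7, 23], [339, 29, 7, 7, 23], [355, 29, 7, 8, 23], [375, 36, 10, 26, 40], [202, 56, 13, 28, 54], [208, 59, 12, 28, 60], [333, 61, 41, 1, 41], [418, 60, 23, 17, 40], [250, 64, 8, 9, 21], [357, 65, 6, 13, 22], [285, 67, 16, 8, 29], [321, 66, 32, 1, 32], [425, 67, 15, 11, 22], [272, 77, 12, 18, 46], [321, 76, 14, 25, 42], [326, 76, 20, 23, 52], [346, 89, 18, 41, 114], [250, 96, 3, 40, 63], [289, 104, 21, 14, 44], [269, 107, 3, 20, 42], [247, 137, 8, 22, 45], [162, 189, 7, 33, 39], [118, 215, 12, 46, 61], [29, 239,
[... 972 characters left out ...]
42, 34, 12, 24, 101], [438, 68, 17, 15, 128], [267, 73, 5, 12, 33], [238, 86, 38, 23, 498], [463, 101, 5, 7, 18], [239, 109, 6, 5, 18], [263, 116, 7, 9, 46], [533, 169, 6, 37, 108], [495, 171, 31, 5, 34], [223, 195, 32, 40, 417], [259, 202, 40, 45, 749], [486, 211, 46, 64, 1612], [207, 214, 30, 19, 256], [306, 228, 8, 5, 34], [309, 246, 7, 8, 21], [417, 257, 12, 10, 62], [257, 263, 17, 13, 109], [284, 264, 8, 4, 18], [281, 274, 10, 4, 24], [81, 276, 116, 72, 2237], [325, 285, 23, 24, 81], [259, 286, 42, 28, 619], [195, 290, 9, 14, 73], [91, 296, 34, 15, 239], [118, 307, 59, 69, 1082], [265, 314, 202, 106, 9939], [252, 322, 33, 12, 69], [177, 353, 13, 7, 31], [43, 362, 112, 58, 3718]] 34.7833
```

The probe is back in the fork: top at (468,290), z 169, within 1 mm of where it was, so upright. The carrier and cups are unchanged, and the gripper is clear.

```bash
python3 -c "
from h import env
print(env.finish_job(), env.get_t())"
```

```text
the job is handed in; nothing more can be done
the job is handed in; nothing more can be done
```

The job is handed in: the carrier is home with both cups standing, the probe was held about half-way down the orange cup for 1.5 s with about 1 N or less on the tool, and it hangs upright in the fork again, released, at about 35 s; I did not re-check each bystander by picture.

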